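Set the platter hub on a flat lap's spindle

ROBOT

A 6-joint arm with a two-finger parallel gripper is mounted at the origin on the work surface. World frame = base frame: x ahead of the robot, y to its left, z up, the work surface at z = 0. Lengths are in m, angles in rad, forces in N, time in s.
With the tool pointing down it reaches from about 0.275 to 0.85 m from the base axis. Payload 5.2 kg.
Tool frame: the origin (TCP) lies midway between the tips of the shut fingers; the grasp point (between the pads) lies 19 mm behind it; z points along the fingers, y is the line along which they close (so a half turn about z gives the same grasp; the last joint's range is limited). The gripper opens to 85 mm and grips with 20 to 120 N. Pads are 22 mm wide; open, the fingers measure 114 mm over their backs; the gripper's body (76 mm by 85 mm) begins 54 mm behind the grasp point. The pads swing forward as they close: fully open they stand 13 mm farther back than shut.
Start: joints at [-1.361, 0.259, 1.535, -0, 1.348, -0.203], TCP at [0.221, -0.504, 0.231] pointing down, gripper open.
Joint ranges: [-3.14, 3.14], [-0.91, 2.08], [0.19, 2.58], [-1.22, 4.36], [0.22, 2.71], [-3.12, 3.12]. Speed limits (rad/s): [2.57, 2.57, 3.14, 3.14, 3.14, 3.14].

INTERFACE

Orientations are given as a unit quaternion [x, y, z, w].
In Python, from bench import robot, vision, hand_in gives the robot as it stands.
- The arm moves only by the tool send_rows, never from a script. Its argument "moves" is one flat list of numbers, 6 for each row, row after row: the shift along the world's x, y, z in cm, then the turn, a rotation vector about the world's x, y, z in rad. A call has 1 to 10 rows; each row shifts and turns the commanded pose from where the row before left it; what a row does not reach is not made up. A row lasts 1/10 s, in which the tool goes at most 50 mm and 8.59 degrees, less where a joint would pass 70% of its speed; a pose out of reach is approached as far as the arm can. A call with a gripper value outside its range is refused whole. "grip" is the opening, from -1 (shut) to 1 (fully open), set as the call begins (left out, the last holds). The fingers move at their own pace and stop on an object; "newtons" is the grip in N (left out, the last holds). Time passes only in rows, so rows that do not move let the fingers close. It gives the time, the measured TCP pose, the force, the opening and the grip force at its end, in the units of the state.
- robot.get_state(): the state, without advancing time (a new reading comes with each control period).
- vision.grab_frame(name): name is "side" or "top" or "wrist"; returns the picture (420x560x3 uint8, red, green, blue); there is no depth.
- vision.camera_params(name): a dict with "intrinsics" (3x3 intrinsics, pixels), "pose" (4x4, takes a point from camera to world coordinates). Camera axes: x right, y up, looking along -z (the intrinsics and any distortion apply to the point x, -y, -z); pixel columns grow to the right and rows downward; lengths in m; the calibration is good to about 2 mm. The wrist camera is an equidistant fisheye: a pixel r from the principal point sees the ray r / f radians off the axis. A picture is of the moment at which its call begins: read the wrist's pose just before it. camera_params takes no time and is no camera call; for the wrist camera it gives the pose at the moment of the call.
- hand_in(): hands the job in; it is judged then, once.
Trained networks look in the newest picture that a camera, given by its name, has taken for a name from the list of things; names that differ only in an ending like _2 or _b are one class to them, and where a whole thing is asked for, a point or a joint stands for the part that bears it (a point fixed in the world has none). Each returns a list of dicts, best first, with "confidence" (0 to 1); they miss things now and then, are a little off and sometimes report something else, mostly with a low value. They report only what shows in the picture. A call takes as long as a camera call. They do not tell look-alikes from the thing itself.
- vision.boxes_of(camera, name): "at" ([row, column] in pixels, amid what is visible of it).
- vision.outline_of(camera, name): "mask" (420x560 bool, what is visible of it) and "at" ([row, column] in pixels, amid what is visible of it).
- vision.landmark_of(camera, name): "at" ([row, column] in pixels: a listed point, or the origin of a listed thing).
The state is a dict: "time_s": time; "qpos": joint angles; "joint_vel": joint speeds; "joint_torque": joint torques, N m; "eef_pos": TCP position; "tool_rot": TCP orientation; "ft_force": force on the tool from outside, world axes, zero at the start; "moment": the same for the moment, N m; "grip_width": opening from 0.0 (shut) to 1.0 (fully open); "gripper_force": force on a finger pad.
Only numpy, scipy, OpenCV 4.12 (cv2) and the standard library are available. Lean on these libraries where they do the work, as an engineer would, in place of code of your own. Each camera call takes 0.05 s, during which the arm holds its last target. There are 200 camera calls.

TASK

Help me refit the platter hub of this gem grinder: take the bare upright spindle between your fingers, turn it until you feel its set-screw flat between them, and with that pinch on the flat bring the flat round to face the operator's side, where the pan's rim is cut low. Then take the hub, the thick steel collar with a screw standing out of its side, and lower it over the spindle with its screw on the flat until its top is flush with the spindle's end. Finish holding it there, level, for me to tighten the screw - do not let go of it - and leave the other things on the table where they are.

Things in the scene. Friction and masses are not known exactly. Their poses are not given: they have to be found in the camera images.
- machine: flat lap grinder, fixed to the table: grey housing 290 mm (x) by 250 mm (y), top 80 mm above the table, a round black splash pan 228 mm across on it with its rim 130 mm above the table. Origin on the table straight below the spindle's axis, z up; x axis points out of the operator's side (knob, switch, low rim), which faces roughly away from the robot
- pan_gap (a point): middle of the low place in the pan's rim at the operator's side: there the rim is cut down to 96 mm above the table over about 75 degrees; 114 mm from the spindle's axis along the machine's x axis
- spindle_tip (a point): centre of the upper end of the bare steel spindle, a vertical shaft 18 mm in diameter in the middle of the pan; the end is 156 mm above the table, chamfered 1.5 mm. It turns both ways without end against light friction (0.04 N m) and stays where it is left. A boss 48 mm across surrounds its foot up to 94 mm above the table
- flat: the set-screw flat, 14 mm wide, milled 3.5 mm deep in one side of the spindle from its end down to 120 mm above the table (round below). Origin mid-face, 5.5 mm from the axis, 138 mm above the table; x axis points level out of the flat, z up. The shaft is 14.5 mm thick across the flat, 18 mm elsewhere: a pinch closes to about 14.5 mm only with a pad square on the flat
- hub: the platter hub: loose plain steel collar of about 0.2 kg, 44 mm outside diameter, 24 mm high, round through bore 20 mm, three small tapped holes in its top, standing upright on the table, with a screw in its side. Origin in the middle of its underside, z up, x axis out through the screw's head. Let go on the spindle it would slide down more than 20 mm below flush
- hub_top (a point): centre of the hub's top face, on its axis, 24 mm above its underside
- screw_head (a point): outer end of the hub's screw, 31.5 mm from the hub's axis along its x axis, 12 mm above its underside. Dark head 9 mm thick outside; the 5 mm thick tip stands 3.5 mm into the bore (6.5 mm from the axis), so the hub goes right down only with the screw over the flat (within about 20 degrees), else it stops about 10 mm down the spindle
- spacer: plain steel ring, 44 mm outside, 20 mm hole, only 10 mm thick and without a screw; leave it alone
- loupe: folded steel pocket loupe, 34 x 30 x 16 mm; leave it alone
- agate: polished domed brown agate, 50 mm across, 17 mm high; leave it alone
- stone_dish: glass dish of small stones, 72 mm across, 50 mm high; leave it alone
- hex_key: dark steel L-shaped hex key lying by the operator's side of the machine, long leg 100 mm, 6 mm thick; leave it alone
- platter: the machine's aluminium platter, a flat disc 200 mm across and 6 mm thick, off to the right; leave it alone
- brush: cleaning brush 160 mm long, lying at the left; leave it alone
Not all that is in view belongs to the job. Leave any orange or red look-alike of the hub alone.

How it is judged:
By the outcome, as a careful person would: the job done as asked, in the order asked, and still so for the second after the job is handed in, while the arm keeps its last pose, push and grip.
It also fails if it takes over 72 s, if anything falls off the work surface, if the arm or the gripper's body presses on something with over 40 N, if the wrist force passes 120 N, or if a joint passes its speed limit or range.

## Working session

There is one attempt and no reset: what is moved stays moved. The work goes in short steps, Python scripts to look and compute and a tool call to move; the robot and the scene stay as the last step left them, time stands still between calls to the robot, and variables do not carry over. Pictures are saved under pics/ and viewed, at most 10 in all, crops included, and the job is handed in when it is done.

Besides the shell and the picture viewer there is one more tool, called after ">>>" as name(argument=value, ...), one argument or row to a line, values as JSON. send_rows: Moves the arm, as the interface text tells. Its arguments: {"type":"object","properties":{"moves":{"type":"array"},"grip":{"type":"number"},"newtons":{"type":"number"}},"required":["moves"]}

```bash
mkdir -p pics; ls; cat > h.py <<'E'
import numpy as np, cv2
from bench import robot, vision, hand_in
def grab(c,fn=None):
    P=vision.camera_params(c); im=vision.grab_frame(c)
    if fn: cv2.imwrite('pics/'+fn,im[:,:,::-1])
    return im,P
def ray(P,c,at):
    K=np.array(P['intrinsics']);T=np.array(P['pose'])
    x=(at[1]-K[0,2])/K[0,0]; y=(at[0]-K[1,2])/K[1,1]
    if c=='wrist':
        r=np.hypot(x,y); s=np.sin(r)/r if r>1e-9 else 1; d=np.array([x*s,-y*s,-np.cos(r)])
    else: d=np.array([x,-y,-1.])
    d=T[:3,:3]@d; return T[:3,3],d/np.linalg.norm(d)
def proj(P,c,X):
    K=np.array(P['intrinsics']);T=np.array(P['pose'])
    p=T[:3,:3].T@(np.array(X)-T[:3,3]); p=np.array([p[0],-p[1],-p[2]])
    if c=='wrist':
        rho=np.hypot(p[0],p[1]); th=np.arctan2(rho,p[2]); q=p[:2]/max(rho,1e-9)*th
    else: q=p[:2]/p[2]
    return np.array([q[1]*K[1,1]+K[1,2], q[0]*K[0,0]+K[0,2]])
def atz(P,c,at,z):
    o,d=ray(P,c,at); return o+d*(z-o[2])/d[2]
def tri(rs):
    A=0;b=0
    for o,d in rs:
        M=np.eye(3)-np.outer(d,d);A=A+M;b=b+M@o
    X=np.linalg.solve(A,b); return X,[np.linalg.norm((np.eye(3)-np.outer(d,d))@(X-o)) for o,d in rs]
E
python3 - <<'E'
from h import *
np.set_printoptions(precision=4,suppress=True)
s=robot.get_state();print(s['eef_pos'],s['tool_rot'],s['grip_width'],s['time_s'])
Ps={}
for c in ['side','top','wrist']:
    im,P=grab(c,c+'0.png');Ps[c]=P
    print(c,np.array(P['pose'])[:3,3],np.array(P['intrinsics']).ravel(), P.get('distortion'))
D={}
for n in ['spindle_tip','pan_gap','hub','hub_top','screw_head','flat','machine','spacer']:
    for c in ['side','top','wrist']:
        L=vision.landmark_of(c,n)[:3]
        print(n,c,[(np.round(l['at'],1).tolist(),round(l['confidence'],2)) for l in L])
        if L: D[n,c]=ray(Ps[c],c,L[0]['at'])
    k=[D[n,c] for c in Ps if (n,c) in D]
    if len(k)>1: print('   ',n,tri(k))
print(robot.get_state()['time_s'])
a=cv2.imread('pics/side0.png');b=cv2.imread('pics/top0.png')
E
```

```text
pics
[ 0.2206 -0.5032  0.2305] [ 0.9788  0.2049  0.     -0.0009] 1.0013503594817057 0.0
side [0.1221 1.0415 0.9174] [464.8267   0.     284.8653   0.     464.8267 206.7879   0.       0.
   1.    ] None
top [ 0.2252 -0.0658  1.7211] [517.8769   0.     271.5766   0.     517.8769 208.0805   0.       0.
   1.    ] None
wrist [ 0.2942 -0.4715  0.3747] [325.1923   0.     280.7809   0.     325.1923 210.0302   0.       0.
   1.    ] None
spindle_tip side [([185.0, 281.6], 0.47)]
spindle_tip top [([212.2, 286.9], 0.72), ([199.6, 288.4], 0.57)]
spindle_tip wrist []
    spindle_tip (array([ 0.5236, -0.0901,  0.1785]), [np.float64(0.026309996204060382), np.float64(0.026309996204060326)])
pan_gap side [([195.4, 254.1], 0.65), ([328.7, 209.4], 0.51), ([219.7, 226.7], 0.24)]
pan_gap top [([168.5, 289.3], 0.91)]
pan_gap wrist []
    pan_gap (array([ 0.6525, -0.1062,  0.1094]), [np.float64(3.967627102341239e-05), np.float64(3.967627102346374e-05)])
hub side [([328.9, 206.8], 0.84), ([332.1, 162.8], 0.77), ([353.0, 195.8], 0.71)]
hub top [([196.2, 156.5], 0.7), ([164.8, 141.7], 0.62), ([204.0, 125.9], 
[... 579 characters left out ...]
, 0.55), ([202.7, 114.8], 0.52)]
screw_head wrist []
    screw_head (array([ 0.6448,  0.387 , -0.1336]), [np.float64(0.0041259413861586), np.float64(0.0041259413861588065)])
flat side []
flat top [([240.2, 185.6], 0.72)]
flat wrist []
machine side [([234.0, 281.3], 0.71), ([219.3, 228.4], 0.52)]
machine top [([209.5, 285.1], 0.9), ([201.2, 288.2], 0.27)]
machine wrist []
    machine (array([ 0.548 , -0.0929, -0.0123]), [np.float64(0.007228001870794236), np.float64(0.007228001870794088)])
spacer side [([311.7, 276.1], 0.51)]
spacer top [([241.0, 181.8], 0.6)]
spacer wrist []
    spacer (array([0.4357, 0.251 , 0.0102]), [np.float64(0.0058218581382506575), np.float64(0.00582185813825063)])
1.35
```

View pics/top0.png

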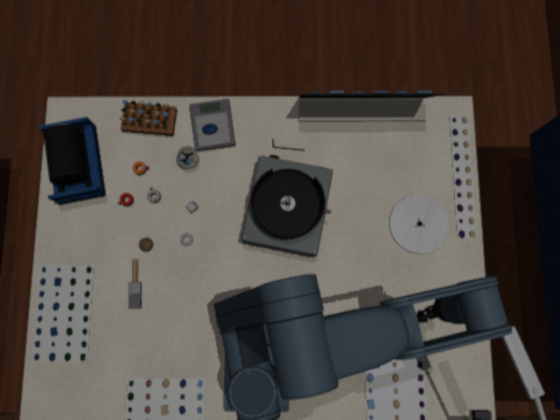

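View pics/side0.png

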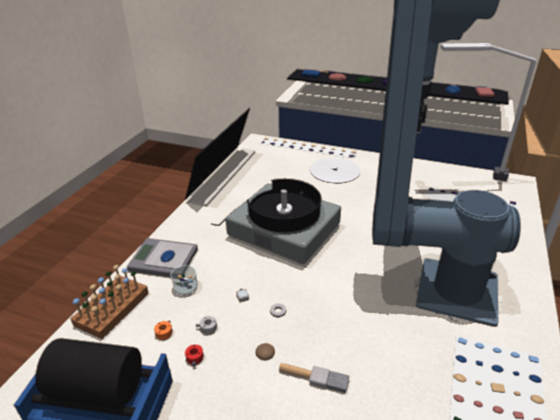

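Top: the steel hub is at (196,154) with its screw pointing up-image, look-alikes at (168,140) orange and (200,126) red; spindle at (202,288). Side: hub at (325,207), spindle tip near (190,284).

```bash
python3 - <<'E'
from h import *
np.set_printoptions(precision=4,suppress=True)
S=vision.camera_params('side');T=vision.camera_params('top')
for n,a,b,z in [('tip',(190,284),(201,288),.156),('hub_top',(322,207),(196,154),.024),('gap',(195.4,254.1),(168.5,289.3),.096)]:
    print(n,tri([ray(S,'side',a),ray(T,'top',b)]),atz(T,'top',b,z),atz(S,'side',a,z))
Q=np.array(vision.camera_params('wrist')['pose']);s=robot.get_state()
from scipy.spatial.transform import Rotation as R
r=R.from_quat(s['tool_rot']);print(r.as_matrix()); print('cam in tool',r.inv().apply(Q[:3,3]-s['eef_pos']),r.as_matrix().T@Q[:3,:3])
E
```

```text
tip (array([ 0.5419, -0.0996,  0.1556]), [np.float64(0.005027650668100435), np.float64(0.005027650668100434)]) [ 0.5368 -0.1007  0.156 ] [ 0.547  -0.0992  0.156 ]
hub_top (array([0.586 , 0.349 , 0.0176]), [np.float64(0.00495591365759022), np.float64(0.004955913657590425)]) [0.5799 0.3457 0.024 ] [0.5879 0.3544 0.024 ]
gap (array([ 0.6525, -0.1062,  0.1094]), [np.float64(3.967627102341239e-05), np.float64(3.967627102346374e-05)]) [ 0.656  -0.1066  0.096 ] [ 0.6613 -0.1253  0.096 ]
[[ 0.916   0.4012 -0.    ]
 [ 0.4012 -0.916   0.    ]
 [ 0.     -0.     -1.    ]]
cam in tool [ 0.0802  0.0002 -0.1441] [[-0.      0.9512  0.3087]
 [ 1.     -0.      0.0002]
 [ 0.0002  0.3087 -0.9512]]
```

>>> send_rows(
  moves=[2.7,3.4,0.25,0,0,0,2.7,3.4,0.25,0,0,0,2.7,3.4,0.25,0,0,0,2.7,3.4,0.25,0,0,0,2.7,3.4,0.25,0,0,0,2.7,3.4,0.25,0,0,0,2.7,3.4,0.25,0,0,0,2.7,3.4,0.25,0,0,0,2.7,3.4,0.25,0,0,0,2.7,3.4,0.25,0,0,0],
)

```text
time_s: 2.35
eef_pos: [0.4916, -0.1622, 0.2566]
tool_rot: [0.979, 0.205, 0.0, 0.0]
ft_force: [0.9, -0.1, -0.2]
grip_width: 1.0
gripper_force: 0.0
```

>>> send_rows(
  moves=[2.5,3.1,0,0,0,0,2.5,3.1,0,0,0,0,0,0,0,0,0,0,0,0,0,0,0,0],
)

```text
time_s: 2.75
eef_pos: [0.5408, -0.1011, 0.256]
tool_rot: [0.979, 0.206, -0.0, 0.0]
ft_force: [0.3, -1.0, 0.3]
grip_width: 0.994
gripper_force: 0.0
```

```bash
python3 - <<'E'
from h import *
np.set_printoptions(precision=4,suppress=True)
s=robot.get_state();print(s['eef_pos'],s['tool_rot'],s['qpos'],s['ft_force'])
im,P=grab('wrist','w1.png')
for n in ['spindle_tip','pan_gap','flat','machine']:
    L=vision.landmark_of('wrist',n)[:3];z={'spindle_tip':.156,'pan_gap':.096,'flat':.138,'machine':0}[n]
    print(n,[(np.round(l['at'],1).tolist(),round(l['confidence'],2),atz(P,'wrist',l['at'],z)) for l in L])
E
```

```text
[ 0.5408 -0.1011  0.256 ] [ 0.9785  0.2061 -0.0004  0.    ] [-0.3873  0.244   1.4935 -0.0005  1.4047  0.7684] [ 0.2825 -0.9819  0.3398]
spindle_tip [([204.5, 279.2], 0.6, array([ 0.5453, -0.0979,  0.156 ]))]
pan_gap [([86.4, 349.8], 0.74, array([ 0.6599, -0.1187,  0.096 ]))]
flat []
machine [([166.7, 283.8], 0.68, array([ 0.5487, -0.1018,  0.    ]))]
```

View pics/w1.png

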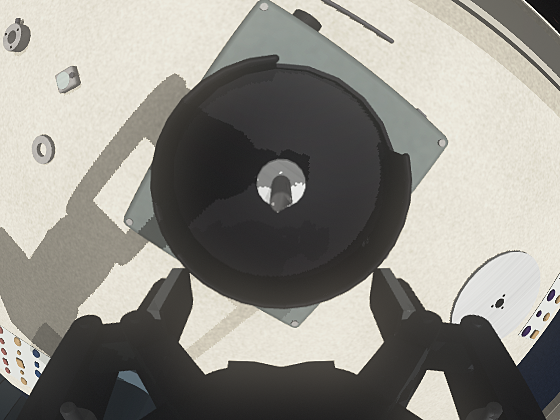

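The wrist view shows the spindle from the bright boss (182,281) up to the tip around (205,280), the pan's low rim between (60,277) and (155,405), and all four housing corners: (5,264), (142,443), (220,128), (323,295).

```bash
python3 - <<'E'
from h import *
np.set_printoptions(precision=4,suppress=True)
P=vision.camera_params('wrist')
c=[atz(P,'wrist',a,.08)[:2] for a in [(5,264),(142,443),(323,295),(220,128)]]
for i in range(4):
    e=c[(i+1)%4]-c[i];print(c[i],np.linalg.norm(e),np.degrees(np.arctan2(e[1],e[0])))
print(np.mean(c,0))
print([atz(P,'wrist',a,.126)[:2] for a in [(60,277),(155,405)]], atz(P,'wrist',(182,281),.094),atz(P,'wrist',(205,281),.156))
im=cv2.imread('pics/w1.png')
cv2.imwrite('pics/w1c.png',cv2.resize(im[140:230,220:340],None,fx=6,fy=6,interpolation=cv2.INTER_CUBIC))
E
```

```text
[ 0.7036 -0.0141] 0.23162010260599053 -101.4088247999144
[ 0.6578 -0.2411] 0.2714243619685662 168.42254622113998
[ 0.3919 -0.1867] 0.23262789155534008 78.48897599640533
[0.4383 0.0413] 0.27101426457641004 -11.790692386835387
[ 0.5479 -0.1002]
[array([ 0.6498, -0.0519]), array([ 0.6234, -0.1875])] [ 0.5486 -0.0996  0.094 ] [ 0.5448 -0.1012  0.156 ]
```

View pics/w1c.png

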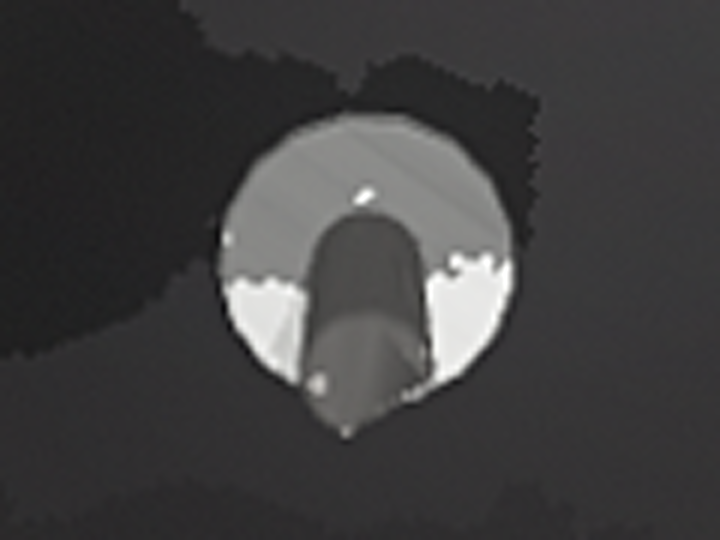

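The crop shows the tip's chord running lower right, so the flat normal sits near world yaw -125°; machine yaw from the corners and gap is about -11.7°. Next, turn the tool so it pinches across that flat.

>>> send_rows(
  moves=[0.1,0,0,0,0,-0.147,0.1,0,0,0,0,-0.147,0.1,0,0,0,0,-0.147,0.1,0,0,0,0,-0.147,0.1,0,0,0,0,-0.147,0.1,0.1,0,0,0,-0.147,0.1,0,0,0,0,-0.147,0,0,0,0,0,0,0,0,0,0,0,0],
)

```text
time_s: 3.9
eef_pos: [0.5474, -0.1015, 0.2564]
tool_rot: [0.953, -0.302, 0.0, 0.0]
ft_force: [0.5, -0.0, 0.9]
grip_width: 0.998
gripper_force: 0.0
```

```bash
python3 - <<'E'
from h import *
np.set_printoptions(precision=4,suppress=True)
s=robot.get_state();print(s['eef_pos'],s['tool_rot'],s['qpos'],s['ft_force'])
im,P=grab('wrist','w2.png')
for n in ['spindle_tip','pan_gap','flat','machine']:
    L=vision.landmark_of('wrist',n)[:3];z={'spindle_tip':.156,'pan_gap':.096,'flat':.138,'machine':0}[n]
    print(n,[(np.round(l['at'],1).tolist(),round(l['confidence'],2),atz(P,'wrist',l['at'],z)) for l in L])
q=proj(P,'wrist',[.5475,-.1003,.156]);print(q,proj(P,'wrist',[.5475,-.1003,.094]))
r,c=int(q[0]),int(q[1]);print(r-45,c-60)
cv2.imwrite('pics/w2c.png',cv2.resize(im[r-45:r+45,c-60:c+60,::-1],None,fx=6,fy=6,interpolation=cv2.INTER_CUBIC))
E
```

```text
[ 0.5474 -0.1015  0.2564] [ 0.9533 -0.3019  0.      0.0001] [-0.3837  0.2553  1.4777 -0.0001  1.4086  1.8006] [ 0.4962 -0.0476  0.8557]
spindle_tip [([216.3, 276.2], 0.57, array([ 0.546 , -0.0951,  0.156 ])), ([214.8, 48.7], 0.46, array([0.6732, 0.0848, 0.156 ])), ([289.6, 114.0], 0.36, array([0.5752, 0.0789, 0.156 ]))]
pan_gap [([86.1, 228.8], 0.59, array([ 0.6583, -0.1199,  0.096 ])), ([38.5, 183.9], 0.5, array([ 0.7236, -0.113 ,  0.096 ]))]
flat [([205.8, 285.9], 0.38, array([ 0.544 , -0.1034,  0.138 ]))]
machine [([172.3, 281.1], 0.9, array([ 0.5472, -0.1009,  0.    ]))]
[211.2715 280.5075] [191.3866 280.5478]
166 220
```

View pics/w2c.png

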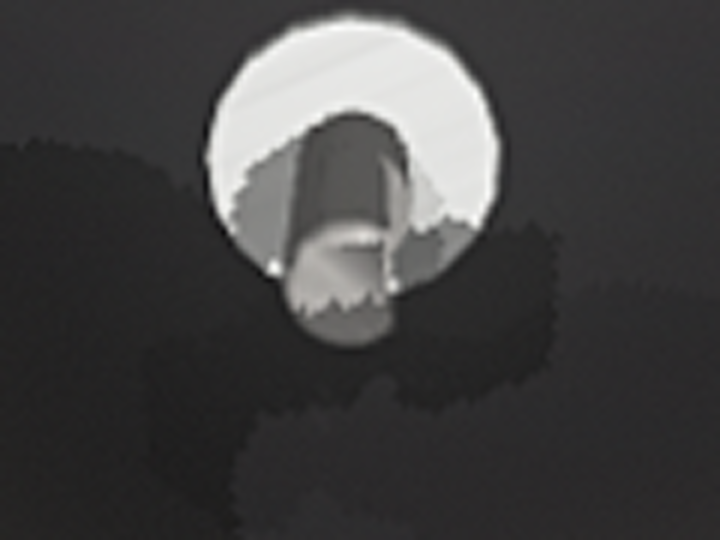

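The crop shows the flat squarely on the image right (tool +y), with the shaft about 2 mm toward tool −y from centre. Correct for that, descend and pinch.

>>> send_rows(
  moves=[0.1,0.25,-2.5,0,0,0,0,0,-2.5,0,0,0,0,0,-2.5,0,0,0,0,0,-2.5,0,0,0,0,0,-2.0,0,0,0,0,0,-1.3,0,0,0,0,0,0,0,0,0,0,0,0,0,0,0],
)

```text
time_s: 4.95
eef_pos: [0.5491, -0.0984, 0.1238]
tool_rot: [0.953, -0.303, 0.0, 0.0]
ft_force: [0.1, 0.0, 0.3]
grip_width: 0.998
gripper_force: 0.0
```

>>> send_rows(
  moves=[0,0,0,0,0,0,0,0,0,0,0,0,0,0,0,0,0,0,0,0,0,0,0,0,0,0,0,0,0,0,0,0,0,0,0,0,0,0,0,0,0,0,0,0,0,0,0,0,0,0,0,0,0,0,0,0,0,0,0,0],
  grip=-1,
  newtons=20,
)

```text
time_s: 5.95
eef_pos: [0.5491, -0.0979, 0.1237]
tool_rot: [0.953, -0.303, 0.0, -0.0]
ft_force: [1.9, 5.7, 5.5]
grip_width: 0.162
gripper_force: 22.2
```

>>> send_rows(
  moves=[0,0,0,0,0,0,0,0,0,0,0,0,0,0,0,0,0,0],
)

```text
time_s: 6.25
eef_pos: [0.5491, -0.098, 0.1237]
tool_rot: [0.953, -0.303, 0.0, -0.0]
ft_force: [2.2, 4.8, 4.0]
grip_width: 0.166
gripper_force: 22.2
```

Width 0.166 ≈ 14.1 mm (18 mm would read about 0.21): the pinch is on the flat. Now turn it by about +113.6° around the spindle axis.

>>> send_rows(
  moves=[-0.02,0,0,0,0,0.1416,-0.02,0,0,0,0,0.1416,-0.02,0,0,0,0,0.1416,-0.02,0,0,0,0,0.1416,-0.02,0,0,0,0,0.1416,-0.02,0,0,0,0,0.1416,-0.03,0,0,0,0,0.1416],
)

```text
time_s: 6.95
eef_pos: [0.5477, -0.0963, 0.1236]
tool_rot: [0.982, 0.189, 0.001, -0.001]
ft_force: [2.8, 10.5, 5.3]
grip_width: 0.17
gripper_force: 21.7
```

>>> send_rows(
  moves=[-0.02,-0.02,0,0,0,0.1416,-0.02,-0.02,0,0,0,0.1416,-0.02,-0.02,0,0,0,0.1416,-0.02,-0.02,0,0,0,0.1416,-0.01,-0.02,0,0,0,0.1416,-0.01,-0.02,0,0,0,0.1416,-0.01,-0.01,0,0,0,0.1416,0,0,0,0,0,0,0,0,0,0,0,0,0,0,0,0,0,0],
)

```text
time_s: 7.95
eef_pos: [0.5455, -0.0966, 0.1236]
tool_rot: [0.775, 0.631, 0.001, -0.002]
ft_force: [0.3, 14.0, 8.0]
grip_width: 0.166
gripper_force: 23.0
```

```bash
python3 - <<'E'
from h import *
from scipy.spatial.transform import Rotation as R
s=robot.get_state();print(s['eef_pos'],s['grip_width'],s['ft_force'],s['moment'],s['qpos'])
print(np.degrees(np.arctan2(*R.from_quat(s['tool_rot']).as_matrix()[[1,0],1])))
E
```

```text
[ 0.54554397 -0.09659461  0.12362471] 0.1664933371693465 [ 0.33666515 13.99371305  7.97192666] [ 2.07339009 -0.05796797  0.07404147] [-0.37912427  0.36152356  1.67128891  0.00432926  1.11125364 -0.17685367]
-11.699331641182766
```

>>> send_rows(
  moves=[0.02,0.1,0,0,0,0,0.02,0.1,0,0,0,0,0,0,0,0,0,0,0,0,0,0,0,0],
)

```text
time_s: 8.35
eef_pos: [0.5456, -0.0966, 0.1236]
tool_rot: [0.776, 0.631, -0.0, -0.001]
ft_force: [-2.6, 6.1, 8.0]
grip_width: 0.163
gripper_force: 22.8
```

>>> send_rows(
  moves=[0,0,0,0,0,0,0,0,0,0,0,0,0,0,0,0,0,0,0,0,0,0,0,0,0,0,0,0,0,0,0,0,0,0,0,0,0,0,0,0,0,0,0,0,0,0,0,0],
  grip=1,
)

```text
time_s: 9.15
eef_pos: [0.5465, -0.0976, 0.1233]
tool_rot: [0.776, 0.631, -0.0, 0.0]
ft_force: [-0.7, 0.4, 0.8]
grip_width: 0.998
gripper_force: 0.0
```

>>> send_rows(
  moves=[0,0,2.0,0,0,0,0,0,3.0,0,0,0,0,0,3.0,0,0,0,0,0,3.0,0,0,0,0,0,2.3,0,0,0,0,0,0,0,0,0,0,0,0,0,0,0],
)

```text
time_s: 9.85
eef_pos: [0.5465, -0.0976, 0.2563]
tool_rot: [0.776, 0.631, 0.0, 0.0]
ft_force: [0.7, 0.4, -0.0]
grip_width: 1.0
gripper_force: 0.0
```

```bash
python3 - <<'E'
from h import *
np.set_printoptions(precision=4,suppress=True)
s=robot.get_state();print(s['eef_pos'],s['tool_rot'],s['qpos'],s['ft_force'],s['time_s'])
im,P=grab('wrist','w3.png')
q=proj(P,'wrist',[.5469,-.0986,.156]);print(q)
r,c=int(q[0]),int(q[1]);print(r-45,c-60)
cv2.imwrite('pics/w3c.png',cv2.resize(im[r-45:r+45,c-60:c+60,::-1],None,fx=6,fy=6,interpolation=cv2.INTER_CUBIC))
E
```

```text
[ 0.5465 -0.0976  0.2563] [0.7756 0.6312 0.0001 0.0003] [-0.3776  0.2521  1.4823 -0.      1.4066 -0.1731] [ 0.6909  0.3886 -0.0328] 9.85
[211.5489 280.3225]
166 220
```

View pics/w3c.png

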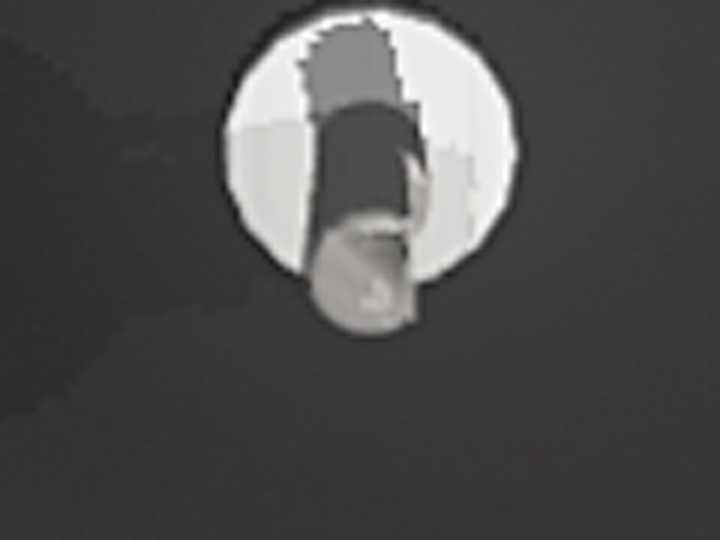

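The flat now faces image-right (tool y, yaw −11.7°), as wanted. Next is the hub.

>>> send_rows(
  moves=[0.3,3.72,0,0,0,-0.102,0.3,3.72,0,0,0,-0.102,0.3,3.72,0,0,0,-0.102,0.3,3.72,0,0,0,-0.102,0.3,3.72,0,0,0,-0.102,0.3,3.72,0,0,0,-0.102,0.3,3.72,0,0,0,-0.102,0.3,3.72,0,0,0,-0.102,0.3,3.72,0,0,0,-0.102,0.3,3.72,0,0,0,-0.102],
)

```text
time_s: 10.9
eef_pos: [0.5756, 0.2757, 0.2541]
tool_rot: [0.985, 0.17, -0.002, 0.0]
ft_force: [0.7, -0.8, 0.7]
grip_width: 1.003
gripper_force: 0.0
```

>>> send_rows(
  moves=[0.3,3.72,0,0,0,-0.102,0.3,3.72,0,0,0,-0.102,0,0,0,0,0,0,0,0,0,0,0,0],
)

```text
time_s: 11.3
eef_pos: [0.5815, 0.3493, 0.2538]
tool_rot: [0.997, 0.072, -0.002, 0.001]
ft_force: [0.8, 0.3, -0.1]
grip_width: 1.003
gripper_force: 0.0
```

```bash
cat > hub.py <<'E'
from h import *
import sys
np.set_printoptions(precision=4,suppress=True)
s=robot.get_state();print(s['eef_pos'],s['tool_rot'],s['ft_force'],s['time_s'])
im,P=grab('wrist',sys.argv[1]+'.png')
for n,z in [('hub_top',.024),('screw_head',.012),('hub',0),('spacer',0)]:
    L=vision.landmark_of('wrist',n)[:4]
    print(n,[(np.round(l['at'],1).tolist(),round(l['confidence'],2),atz(P,'wrist',l['at'],z)[:2]) for l in L])
cv2.imwrite('pics/'+sys.argv[1]+'c.png',cv2.resize(im[100:320,140:420,::-1],None,fx=2.6,fy=2.6,interpolation=cv2.INTER_CUBIC))
E
python3 hub.py w4
```

```text
[0.5815 0.3493 0.2538] [ 0.9974  0.0724 -0.0018  0.0008] [ 0.8234  0.3313 -0.0524] 11.3
hub_top [([170.5, 199.8], 0.87, array([0.5751, 0.4458])), ([79.4, 247.1], 0.63, array([0.6876, 0.403 ]))]
screw_head [([79.1, 276.1], 0.92, array([0.6931, 0.3709])), ([140.7, 270.9], 0.86, array([0.6198, 0.3666])), ([178.2, 180.9], 0.65, array([0.5595, 0.4722]))]
hub [([81.2, 244.5], 0.88, array([0.6867, 0.4085])), ([166.1, 279.7], 0.76, array([0.5886, 0.3515])), ([164.3, 202.6], 0.59, array([0.5779, 0.4483]))]
spacer [([283.5, 341.3], 0.8, array([0.4348, 0.2399]))]
```

View pics/w4c.png

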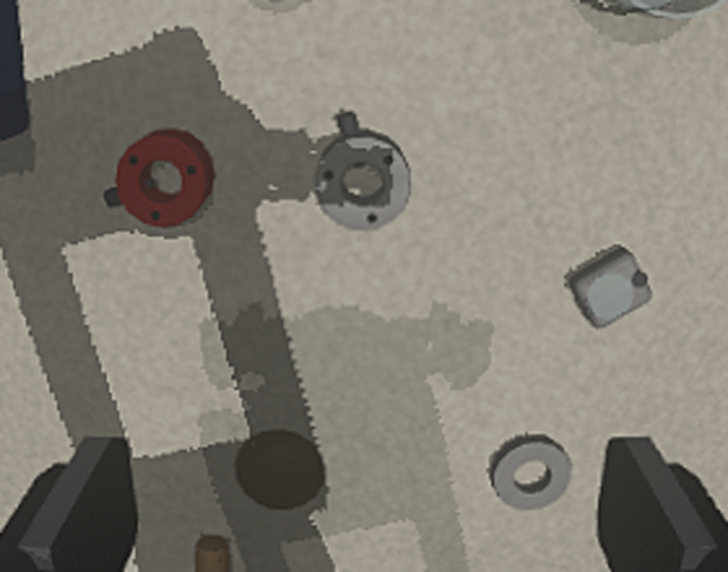

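The steel hub is centred at about pixel (170,280) with its screw head at (141,271); the red look-alike is about 80 mm to the left and will be outside the fingers.

```bash
python3 - <<'E'
from h import *
from scipy.spatial.transform import Rotation as R
s=robot.get_state();P=vision.camera_params('wrist')
c=atz(P,'wrist',(170.4,279.6),.024);h=atz(P,'wrist',(141,271),.012);d=h-c
M=R.from_quat(s['tool_rot']).as_matrix()
print(c,h,np.linalg.norm(d[:2]),np.degrees(np.arctan2(d[1],d[0])),np.degrees(np.arctan2(M[1,0],M[0,0])),M[:,2])
print('red',atz(P,'wrist',(100+180/2.6,140+165/2.6),.024))
E
```

```text
[0.58932906 0.34999213 0.024     ] [0.62113972 0.36487442 0.012     ] 0.03511981002768568 25.072069731205776 8.082985585738935 [-3.90581622e-04 -3.42199353e-04 -9.99999865e-01]
red [0.57884193 0.44056091 0.024     ]
```

>>> send_rows(
  moves=[0.2,0,-2.5,0,0,0.096,0.3,0.1,-2.5,0,0,0.096,0.3,0,-2.5,0,0,0.096,0,0,-2.5,0,0,0,0,0,0,0,0,0,0,0,0,0,0,0],
  grip=0.45,
)

```text
time_s: 12.15
eef_pos: [0.5906, 0.3491, 0.1567]
tool_rot: [0.977, 0.213, -0.0, 0.0]
ft_force: [0.2, 0.3, 0.3]
grip_width: 0.725
gripper_force: 0.0
```

```bash
python3 hub.py w5; python3 - <<'E'
import cv2
im=cv2.imread('pics/w5.png')
cv2.imwrite('pics/w5d.png',cv2.resize(im[160:340,170:390],None,fx=3.3,fy=3.3,interpolation=cv2.INTER_CUBIC))
E
```

```text
[0.5906 0.3491 0.1567] [ 0.9771  0.2129 -0.0003  0.0001] [0.1542 0.2835 0.2558] 12.15
hub_top [([73.4, 270.3], 0.86, array([0.6868, 0.4025])), ([201.0, 276.0], 0.84, array([0.5878, 0.3523])), ([170.0, 175.7], 0.8, array([0.577 , 0.4461]))]
screw_head [([165.1, 278.4], 0.96, array([0.6161, 0.3629])), ([173.2, 151.3], 0.92, array([0.5605, 0.471 ])), ([86.5, 302.3], 0.87, array([0.6888, 0.3733])), ([344.1, 312.0], 0.69, array([0.4448, 0.2425]))]
hub [([162.5, 186.4], 0.87, array([0.5807, 0.4442])), ([75.3, 264.4], 0.86, array([0.6851, 0.4084])), ([196.6, 277.0], 0.82, array([0.5856, 0.3506]))]
spacer [([341.7, 310.6], 0.89, array([0.4386, 0.24  ]))]
```

View pics/w5d.png

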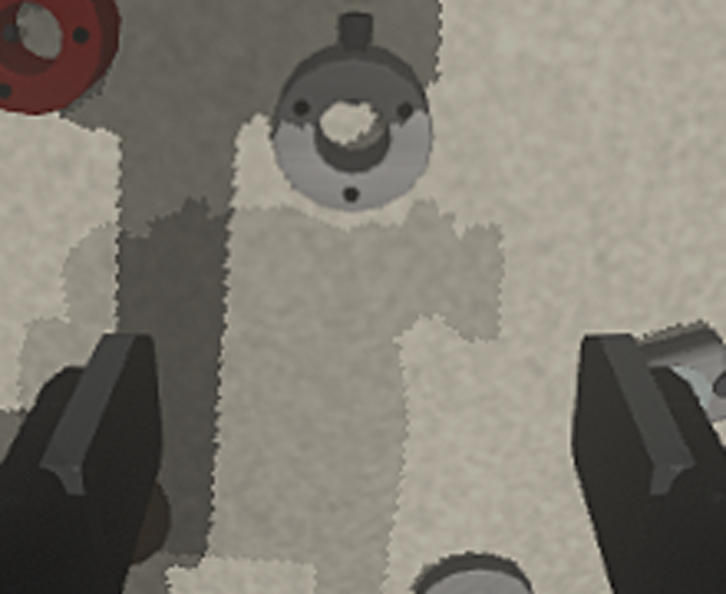

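The closer view shows the hub with its tapped-hole centroid at pixel (201.5,276.9) and screw up-image, turned ~1.7° right, i.e. screw yaw ≈ 22.5°.

```bash
python3 - <<'E'
from h import *
P=vision.camera_params('wrist');T=vision.camera_params('top');S=vision.camera_params('side')
a=(201.3,276.7)
print(atz(P,'wrist',a,.024),atz(P,'wrist',(165.1,277.5),.012))
print(tri([ray(P,'wrist',a),ray(S,'side',(322,207)),ray(T,'top',(196,154))]),tri([ray(P,'wrist',a),ray(S,'side',(322,207))]))
E
```

```text
[0.5884381  0.35259559 0.024     ] [0.61655455 0.36475129 0.012     ]
(array([0.58620569, 0.35003332, 0.01726944]), [np.float64(0.001845358233672111), np.float64(0.00468941761931652), np.float64(0.005398888823782612)]) (array([0.58840721, 0.35282875, 0.02262254]), [np.float64(0.0004979860578301771), np.float64(0.0004979860578301309)])
```

>>> send_rows(
  moves=[-0.1,0.16,-3.0,0,0,-0.018,-0.11,0.15,-3.0,0,0,-0.018,0,0,-3.0,0,0,0,0,0,-3.0,0,0,0,0,0,-2.0,0,0,0,0,0,-1.0,0,0,0,0,0,-0.6,0,0,0,0,0,0,0,0,0,0,0,0,0,0,0],
)

```text
time_s: 13.3
eef_pos: [0.5893, 0.3533, 0.0017]
tool_rot: [0.981, 0.196, 0.001, -0.0]
ft_force: [0.3, 0.6, -0.0]
grip_width: 0.726
gripper_force: 0.0
```

>>> send_rows(
  moves=[0,0,0,0,0,0,0,0,0,0,0,0,0,0,0,0,0,0,0,0,0,0,0,0,0,0,0,0,0,0,0,0,0,0,0,0,0,0,0,0,0,0,0,0,0,0,0,0],
  grip=-1,
  newtons=50,
)

```text
time_s: 14.1
eef_pos: [0.5894, 0.3532, 0.0022]
tool_rot: [0.981, 0.196, 0.001, -0.0]
ft_force: [-1.6, 0.7, 5.7]
grip_width: 0.502
gripper_force: 50.5
```

```bash
python3 - <<'E'
from h import *
from scipy.spatial.transform import Rotation as R
np.set_printoptions(precision=4,suppress=True)
s=robot.get_state();print(s['eef_pos'],s['grip_width'],s['ft_force'],s['moment'],s['time_s'])
M=R.from_quat(s['tool_rot']).as_matrix();print(M)
im,P=grab('wrist','w6.png')
for n,z in [('hub_top',.024),('screw_head',.012)]:
    L=vision.landmark_of('wrist',n)[:3]
    print(n,[(np.round(l['at'],1).tolist(),round(l['confidence'],2),M.T@(atz(P,'wrist',l['at'],z)-s['eef_pos'])) for l in L])
q=proj(P,'wrist',[s['eef_pos'][0],s['eef_pos'][1],.024]);print(q)
r,c=int(q[0])-70,int(q[1])-90;print(r,c)
cv2.imwrite('pics/w6c.png',cv2.resize(im[r:r+140,c:c+180,::-1],None,fx=4,fy=4,interpolation=cv2.INTER_CUBIC))
E
```

```text
[0.5894 0.3532 0.0022] 0.5020470962473912 [-1.5783  0.7281  5.6619] [-0.1774  0.1534  0.0137] 14.1
[[ 0.9233  0.3841  0.0026]
 [ 0.3841 -0.9233  0.001 ]
 [ 0.0028  0.0001 -1.    ]]
hub_top [([247.9, 88.5], 0.93, array([ 0.0217, -0.0906, -0.0218])), ([30.4, 255.8], 0.89, array([ 0.1102, -0.0091, -0.0215])), ([297.1, 284.3], 0.74, array([-0.0002,  0.0017, -0.0218]))]
screw_head [([240.4, 55.8], 0.97, array([ 0.0193, -0.1218, -0.0098])), ([229.0, 282.3], 0.95, array([ 0.0278,  0.0008, -0.0097])), ([59.7, 327.8], 0.88, array([ 0.1008,  0.0192, -0.0095]))]
[296.682  280.5107]
226 190
```

View pics/w6c.png

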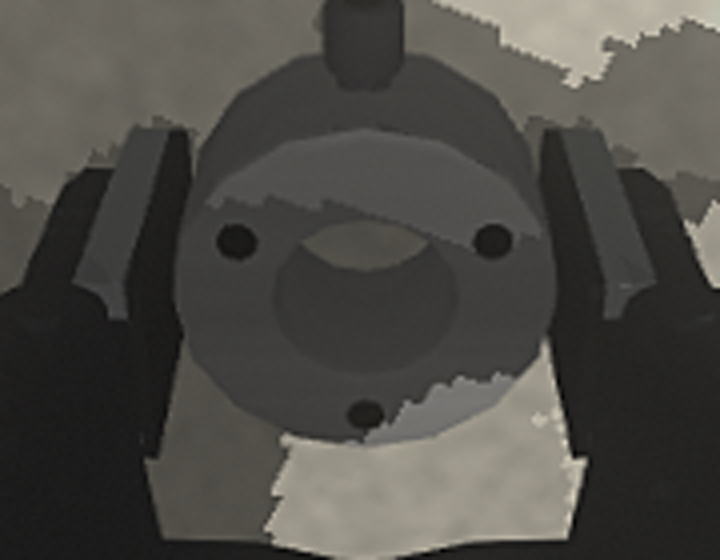

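```bash
python3 - <<'E'
from h import *
from scipy.optimize import least_squares
from scipy.spatial.transform import Rotation as R
np.set_printoptions(precision=4,suppress=True)
s=robot.get_state();M=R.from_quat(s['tool_rot']).as_matrix();t=np.array(s['eef_pos']);P=vision.camera_params('wrist')
obs=np.array([[242,237],[241.5,493],[414,365]])/4+[226,190]
def f(p):
    r=[]
    for k,a in enumerate(np.array([-60,60,180])*np.pi/180+p[2]):
        X=t+M@np.array([p[0]+p[3]*np.cos(a),p[1]+p[3]*np.sin(a),0]);X[2]=.024
        r+=list(proj(P,'wrist',X)-obs[k])
    return r
o=least_squares(f,[0,0,0,.016],x_scale=.001);print(o.x,o.cost,np.degrees(o.x[2]))
# top-face rim rows and columns for the fit and for x=0
for x in (o.x[0],0):
    C=[]
    for a in np.linspace(0,6.28,60):
        X=t+M@np.array([x+.022*np.cos(a),o.x[1]+.022*np.sin(a),0]);X[2]=.024;C.append((proj(P,'wrist',X)-[226,190])*4)
    print(np.min(C,0),np.max(C,0))
E
```

```text
[-0.0028  0.0003 -0.0013  0.0162] 0.0082510723805625 -0.0739622108009594
[129.2937 169.6718] [450.8031 560.2944]
[105.1769 167.9466] [433.3995 562.0499]
```

>>> send_rows(
  moves=[0,0,1.0,0,0,0,0,0,2.0,0,0,0,0,0,3.0,0,0,0,0,0,4.0,0,0,0,0,0,4.0,0,0,0,0,0,4.0,0,0,0,0,0,2.0,0,0,0,0,0,0.3,0,0,0],
)

```text
time_s: 15.05
eef_pos: [0.5899, 0.3536, 0.2079]
tool_rot: [0.981, 0.196, 0.004, -0.001]
ft_force: [0.5, 0.4, -1.7]
grip_width: 0.494
gripper_force: 51.1
```

>>> send_rows(
  moves=[-0.2,-2.0,0,0,0,-0.05,-0.3,-3.7,0,0,0,-0.05,-0.3,-3.7,0,0,0,-0.05,-0.4,-3.8,0,0,0,-0.05,-0.4,-3.8,0,0,0,-0.05,-0.4,-3.8,0,0,0,-0.05,-0.4,-3.8,0,0,0,-0.05,-0.4,-3.8,0,0,0,-0.05,-0.4,-3.8,0,0,0,-0.05,-0.4,-3.8,0,0,0,-0.05],
)

```text
time_s: 16.05
eef_pos: [0.5509, -0.0083, 0.2016]
tool_rot: [0.999, -0.054, -0.002, -0.0]
ft_force: [1.1, -0.5, -3.4]
grip_width: 0.5
gripper_force: 51.2
```

>>> send_rows(
  moves=[-0.2,-3.8,0,0,0,-0.05,-0.1,-3.5,0,0,0,-0.05,-0.1,-1.74,0,0,0,0,0,0,0,0,0,0,0,0,0,0,0,0,0,0,0,0,0,0],
)

```text
time_s: 16.65
eef_pos: [0.5479, -0.0964, 0.2025]
tool_rot: [0.995, -0.102, -0.001, -0.0]
ft_force: [0.0, 0.5, -1.9]
grip_width: 0.499
gripper_force: 51.2
```

```bash
cat > st.py <<'E'
from h import *
from scipy.spatial.transform import Rotation as R
np.set_printoptions(precision=4,suppress=True)
s=robot.get_state();M=R.from_quat(s['tool_rot']).as_matrix()
print(s['eef_pos'],s['grip_width'],'F',s['ft_force'],'M',s['moment'],s['time_s'],s['gripper_force'])
print('yaw',np.degrees(np.arctan2(M[1,0],M[0,0])),'tilt',M[:2,2])
d=np.array(s['eef_pos'])[:2]+M[:2,0]*-.0024;print('hub centre',d,'need cm',(np.array([.5471,-.0987])-d)*100)
E
python3 st.py
```

```text
[ 0.5479 -0.0964  0.2025] 0.49891147070529457 F [ 0.0404  0.4926 -1.8691] M [-0.0261 -0.0022  0.0686] 16.65 51.24963819980621
yaw -11.747526469616352 tilt [-0.0015  0.0011]
hub centre [ 0.5455 -0.0959] need cm [ 0.1573 -0.2826]
```

>>> send_rows(
  moves=[0.16,-0.28,-1.0,0,0,0,0,0,-1.6,0,0,0,0,0,-1.0,0,0,0,0,0,0,0,0,0,0,0,0,0,0,0],
)

```text
time_s: 17.15
eef_pos: [0.5499, -0.0999, 0.1671]
tool_rot: [0.995, -0.102, -0.0, -0.0]
ft_force: [1.0, 1.1, -1.5]
grip_width: 0.501
gripper_force: 51.2
```

```bash
python3 st.py
```

```text
[ 0.5499 -0.0999  0.1671] 0.5007003543449999 F [ 1.0463  1.0548 -1.4528] M [-0.0172  0.0401 -0.0023] 17.15 51.244710981845856
yaw -11.75336296775172 tilt [-0.0006  0.0003]
hub centre [ 0.5476 -0.0994] need cm [-0.05    0.0702]
```

>>> send_rows(
  moves=[-0.04,0.06,-0.4,0,0,0,0,0,-0.3,0,0,0,0,0,-0.3,0,0,0,0,0,-0.2,0,0,0,0,0,0,0,0,0,0,0,0,0,0,0],
)

```text
time_s: 17.75
eef_pos: [0.5496, -0.0997, 0.1553]
tool_rot: [0.995, -0.103, 0.0, -0.0]
ft_force: [-0.4, -0.6, -1.9]
grip_width: 0.496
gripper_force: 51.2
```

```bash
python3 st.py
```

```text
[ 0.5496 -0.0997  0.1553] 0.4958085161519656 F [-0.4131 -0.5844 -1.9476] M [ 0.0401 -0.0543  0.0308] 17.75 51.24423086643219
yaw -11.795073647925197 tilt [0. 0.]
hub centre [ 0.5472 -0.0992] need cm [-0.0143  0.0538]
```

>>> send_rows(
  moves=[0,0,-0.2,0,0,0,0,0,-0.2,0,0,0,0,0,-0.1,0,0,0,0,0,0,0,0,0],
)

```text
time_s: 18.15
eef_pos: [0.5494, -0.0996, 0.1501]
tool_rot: [0.995, -0.103, -0.0, -0.0]
ft_force: [-0.4, -0.9, -2.9]
grip_width: 0.497
gripper_force: 51.2
```

>>> send_rows(
  moves=[0,0,-0.2,0,0,0,0,0,-0.2,0,0,0,0,0,-0.1,0,0,0,0,0,0,0,0,0],
)

```text
time_s: 18.55
eef_pos: [0.5494, -0.0996, 0.1451]
tool_rot: [0.995, -0.103, -0.0, -0.0]
ft_force: [0.5, 0.8, -1.1]
grip_width: 0.5
gripper_force: 51.2
```

>>> send_rows(
  moves=[0,0,-0.3,0,0,0,0,0,-0.3,0,0,0,0,0,-0.3,0,0,0,0,0,-0.15,0,0,0,0,0,0,0,0,0,0,0,0,0,0,0],
)

```text
time_s: 19.15
eef_pos: [0.5496, -0.0997, 0.1348]
tool_rot: [0.995, -0.103, -0.0, -0.0]
ft_force: [-0.2, 0.1, -1.9]
grip_width: 0.498
gripper_force: 51.2
```

```bash
python3 st.py; python3 - <<'E'
from h import *
s=robot.get_state();im,P=grab('wrist','w7.png')
q=proj(P,'wrist',[.5471,-.0987,.156]);print(q)
r,c=int(q[0])-70,int(q[1])-90;print(r,c)
cv2.imwrite('pics/w7c.png',cv2.resize(im[r:r+140,c:c+180,::-1],None,fx=4,fy=4,interpolation=cv2.INTER_CUBIC))
E
```

```text
[ 0.5496 -0.0997  0.1348] 0.4979578748692387 F [-0.2243  0.0828 -1.9015] M [ 0.0171  0.0166 -0.035 ] 19.15 51.244491040706635
yaw -11.791703557131955 tilt [-0.  0.]
hub centre [ 0.5472 -0.0992] need cm [-0.0146  0.0526]
[300.68585337 280.86329014]
230 190
```

View pics/w7c.png

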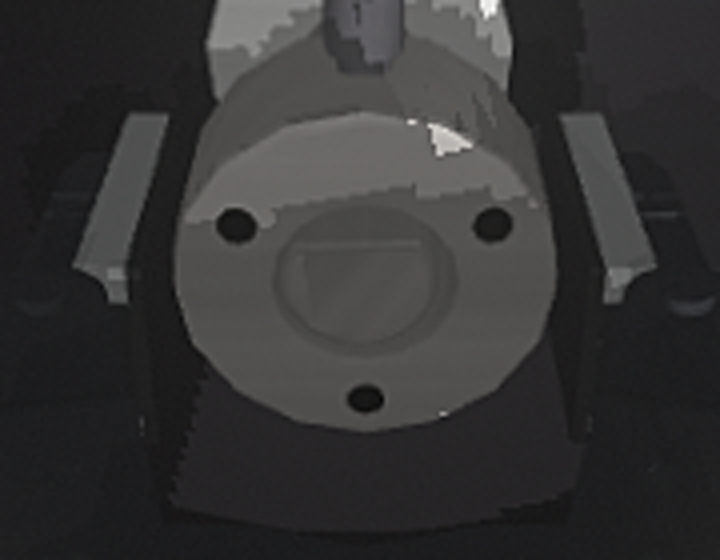

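The view shows the spindle end inside the bore, level with the hub's top, its flat parallel to and facing the screw, hub centred and free of contact. One last 0.5 mm down to flush, then settle.

>>> send_rows(
  moves=[0,0,-0.05,0,0,0,0,0,0,0,0,0,0,0,0,0,0,0,0,0,0,0,0,0,0,0,0,0,0,0],
)

```text
time_s: 19.7
eef_pos: [0.5496, -0.0997, 0.1343]
tool_rot: [0.995, -0.103, -0.0, -0.0]
ft_force: [-0.0, -0.2, -1.8]
grip_width: 0.499
gripper_force: 51.2
```

```bash
python3 st.py; python3 -c "
from h import *
print(hand_in())"
```

```text
[ 0.5496 -0.0997  0.1343] 0.49890583676250577 F [-0.0089 -0.1629 -1.7681] M [-0.0136  0.0288 -0.006 ] 19.7 51.244002878665924
yaw -11.793142926145471 tilt [-0.  0.]
hub centre [ 0.5472 -0.0992] need cm [-0.0108  0.0504]
the job is handed in; nothing more can be done
None
```

The spindle's flat now faces the operator's side, and the hub is on the spindle with its screw over the flat, held level and flush to within my measurements (well under 1 mm); the job is handed in at 19.7 s, nothing else on the table was touched, and no verdict was returned.

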